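Hang the batch tags on the ripening rail

ROBOT

A 6-joint arm with a two-finger parallel gripper is mounted at the origin on the work surface. World frame = base frame: x ahead of the robot, y to its left, z up, the work surface at z = 0. Lengths are in m, angles in rad, forces in N, time in s.
With the tool pointing down it reaches from about 0.275 to 0.85 m from the base axis. Payload 5.2 kg.
Tool frame: the origin (TCP) lies at the very end of the fingers, on their centre line; the grasp point (between the pads) lies 19 mm behind it; z points along the fingers, y is the line along which they close (so a half turn about z gives the same grasp; the last joint's range is limited). The gripper opens to 85 mm and grips with 20 to 120 N. Pads are 22 mm wide; open, the fingers measure 114 mm over their backs; the gripper's body (76 mm by 85 mm) begins 54 mm behind the grasp point. The pads swing forward as they close: fully open they stand 13 mm farther back than shut.
Start: joints at [-1.497, 0.259, 1.535, -0, 1.348, -0.203], TCP at [0.15, -0.529, 0.231] pointing down, gripper open.
Joint ranges: [-3.14, 3.14], [-0.91, 2.08], [0.19, 2.58], [-1.22, 4.36], [0.22, 2.71], [-3.12, 3.12]. Speed limits (rad/s): [2.57, 2.57, 3.14, 3.14, 3.14, 3.14].

INTERFACE

Orientations are given as a rotation vector (axis times angle).
In Python, from bench import manip, cams gives the robot as it stands.
- The arm moves only by the shell command python3 -m handwheel 'ROWS' [FORCE]. ROWS is JSON, a list of rows, each a list of 7 numbers: the shift along the tool's x, y, z in cm, then the turn, a rotation vector about the tool's x, y, z in degrees, then the closure, from -1 (fully open) to 1 (shut). In form: [[tx, ty, tz, wx, wy, wz, grip], ...]. A call has 1 to 8 rows; each row shifts and turns the commanded pose from where the row before left it, along the tool's axes as they then stand; what a row does not reach is not made up. A row lasts 1/10 s, in which the tool goes at most 50 mm and 8.59 degrees, less where a joint would pass 70% of its speed; a pose out of reach is approached as far as the arm can. A call with a gripper value outside its range is refused whole. The fingers move at their own pace and stop on an object; FORCE is the grip in N (left out, the last holds). Time passes only in rows, so rows that do not move let the fingers close. It gives the time, the measured TCP pose, the force, the opening and the grip force at its end, in the units of the state.
- manip.get_obs(): the state, without advancing time (a new reading comes with each control period).
- cams.snapshot(name): name is "side" or "top"; returns a dict with "color" (480x640x3 uint8, red, green, blue), "intrinsics" (3x3 intrinsics, pixels), "distortion" ([k1, k2, p1, p2, k3] as OpenCV has them; the pictures are not rectified), "xyz" and "orientation" of the camera in the world. Camera axes: x right, y up, looking along -z (the intrinsics and any distortion apply to the point x, -y, -z); pixel columns grow to the right and rows downward; lengths in m; the calibration is good to about 2 mm. A picture is of the moment at which its call begins. There is no depth.
- manip.finish_job(): hands the job in; it is judged then, once.
The state is a dict: "time": time; "joints": joint angles; "qd": joint speeds; "effort": joint torques, N m; "eef_pos": TCP position; "tool_rot": TCP orientation; "wrist_force": force on the tool from outside, world axes, zero at the start; "wrist_torque": the same for the moment, N m; "width": opening from 0.0 (shut) to 1.0 (fully open); "grasp_force": force on a finger pad.
Only numpy, scipy, OpenCV 4.12 (cv2) and the standard library are available. Lean on these libraries where they do the work, as an engineer would, in place of code of your own. Each camera call takes 0.05 s, during which the arm holds its last target. There are 200 camera calls.

TASK

Hang the round tag on the rail in front of the round cheese and the square tag in front of the square cheese, each centred on its cheese and hanging freely. The rail is covered by a strip except at one end, so hook each tag on in the open gap and slide it along to its cheese; a tag cannot pass another, so mind the order. Leave the narrow tag in its stand and do not disturb the cheeses or anything else on the table.

Things in the scene. Friction and masses are not known exactly. Their poses are not given: they have to be found in the camera images.
- tag_round: Tag with a ROUND grey board (68 dia, 8 thick), upright in its stand, 0.1 to 0.23 kg. Frame (mm): x = the board's normal, the hook's mouth opens to +x; y across the board; z up; origin level with the foot's underside, mid width, board at x -1 to 7, foot 50 wide, x -7 to 7, 26 high. Board top z 76, tab top z 168. Hook and tab: see its points.
- tag_round_grip (a point): Point in the round tag's upright wooden grip tab, at x -34, y 0, z 150 mm in the tag's frame; tag axes. The tab spans x -41 to -27, y -20 to 20, z 118 to 168: it stands behind and above the hook, to be pinched from above across its 40 mm width (along y).
- tag_round_seat (a point): Where the rail's axis lies when hung: x 0, y 0, z 111 mm in the tag's frame. The hook is a 44 wide steel strap round it: arch underside z 118, top z 124; riser at x -20 to -14; lip at x 12 to 18, down to z 104; floor strap top z 76. So the mouth (+x side) is 28 high, the inside 26 wide.
- tag_square: Tag with a SQUARE grey board (70 wide, 52 high, 8 thick), otherwise the same as tag_round: same hook, tab, foot, frame and mass range.
- tag_square_grip (a point): Point in the square tag's grip tab, as for the round tag.
- tag_square_seat (a point): Where the rail's axis lies when the square tag hangs, as for the round tag.
- tag_narrow: Third tag with a NARROW upright board (38 wide, 52 high, its foot is wider), otherwise the same; it stays in its stand.
- rack: Fixed rack. Origin on the table under the rail; x away from the robot, y along the rail. Steel rail 14 mm dia, axis z 160 mm, y -304 to 329 between 22 mm square posts (175 high). Aluminium cover strip over it: x -8 to 28, z 181 to 189, y -325 to 190. Behind: strip posts (x 40 to 54, y -315 and 181), a 30 mm thick wooden board (x 58 to 218) with three cheeses about 165 mm apart.
- rail_gap (a point): On the rail's axis in the middle of the open gap (rack y 265 mm, z 160; gap y 190 to 329, at the robot's left end); rack axes. A seated hook (arch top z 173) slides under the strip with 8 mm to spare; to get its lip over the rail a hook must be raised over 14 mm, which only the gap allows.
- rail_far (a point): On the rail's axis near its closed end, at the robot's right (rack y -290 mm, z 160); rack axes.
- cheese_round: ROUND cheese wheel, 116 dia, 75 high, on the rack's board; origin at the centre of its underside, axes parallel to the rack's. The round tag's mark: level with its centre along the rail.
- cheese_square: SQUARE cheese, 108 x 108 x 60 high; origin at the centre of its underside, axes parallel to the rack's. The square tag's mark: level with its centre along the rail.
- cheese_loaf: OBLONG cheese, 136 deep, 70 wide, 65 high; gets no tag. Origin at the centre of its underside. The three cheeses stand in any order.
- stand_round: Fixed dark wooden stand, 60 x 90 x 30 mm high, holding the round tag's foot in a slot 17 wide, 60 long, 22 deep, floor 8 mm above the table: the tag comes out straight up. Origin centre of underside, axes parallel to the tag's. The three stands are alike and swap places.
- stand_square: The same stand, holding the square tag.
- stand_narrow: The same stand, holding the narrow tag.
- bottle: White bottle, 54 dia, 130 high, between stands and rail; bystander. Origin centre of underside.
- jar: Amber jar, 54 dia, 90 high, between stands and rail; bystander. Origin centre of underside.
- brush: Brush 190 mm long lying at the robot's left; bystander.
- scraper: Scraper 200 mm long lying at the robot's right; bystander.
- cup: Steel mug, 72 dia, 85 high, near the robot; bystander.
- small_cheese: Small cheese, 90 dia, 45 high, at the robot's left; bystander.
Things that resemble listed ones, but are neither listed nor needed, are in the scene too. Leave any red look-alike of the cheese_square alone.

How it is judged:
By the outcome, as a careful person would: the job done as asked, in the order asked, and still so for the second after the job is handed in, with the robot touching nothing.
It also fails if it takes over 72 s, if anything falls off the work surface, if the arm or the gripper's body presses on something with over 40 N, if the wrist force passes 120 N, or if a joint passes its speed limit or range.

## Working session

There is one attempt and no reset: what is moved stays moved. The work goes in short steps, Python scripts to look and compute and a shell command to move; the robot and the scene stay as the last step left them, time stands still between calls to the robot, and variables do not carry over. Pictures are saved under pics/ and viewed, at most 10 in all, crops included, and the job is handed in when it is done.

```bash
ls; mkdir -p pics
cat > h.py <<'E'
import numpy as np,cv2
from scipy.spatial.transform import Rotation as R
from bench import manip,cams
def snap(n,f=None):
    s=cams.snapshot(n)
    if f: cv2.imwrite('pics/'+f,s['color'][:,:,::-1])
    return s
def Rc(s):
    o=np.array(s['orientation'],float)
    return o if o.shape==(3,3) else R.from_rotvec(o).as_matrix()
def ray(s,uv):
    p=cv2.undistortPoints(np.array([[uv]],float),np.array(s['intrinsics']),np.array(s['distortion']))[0,0]
    return np.array(s['xyz']),Rc(s)@np.array([p[0],-p[1],-1])
def onz(s,uv,z):
    c,d=ray(s,uv);return c+d*(z-c[2])/d[2]
def proj(s,P):
    q=(np.atleast_2d(P)-np.array(s['xyz']))@Rc(s); q=q*[1,-1,-1]
    return cv2.projectPoints(q.reshape(-1,1,3),np.zeros(3),np.zeros(3),np.array(s['intrinsics']),np.array(s['distortion']))[0][:,0]
E
python3 - <<'E'
from h import *
for n in('top','side'):
    s=snap(n,n+'1.png');print(n,s['xyz'],s['orientation'],s['intrinsics'],s['distortion'])
o=manip.get_obs();print({k:o[k] for k in('time','eef_pos','tool_rot','width')})
E
```

```text
pics
top [0.36954687 0.01119032 1.23975409] [ 0.08236911 -0.08895446 -1.57814152] [[465.7442832    0.         316.49389604]
 [  0.         465.7442832  239.9241133 ]
 [  0.           0.           1.        ]] [-0.07107431  0.          0.          0.          0.        ]
side [0.39184049 0.85359445 0.94667973] [ 0.06490521 -1.17845967 -2.78676291] [[448.7594743    0.         317.29973713]
 [  0.         448.7594743  235.05144012]
 [  0.           0.           1.        ]] [-0.06410652  0.          0.          0.          0.        ]
{'time': 0.1, 'eef_pos': array([ 0.15028249, -0.5285811 ,  0.23056209]), 'tool_rot': array([-3.10990827e+00, -4.33199306e-01, -1.15236252e-04]), 'width': 0.9992889798410373}
```

View pics/top1.png

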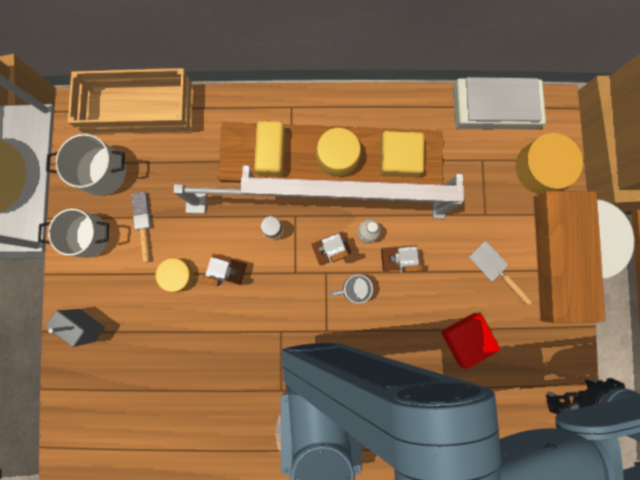

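View pics/side1.png

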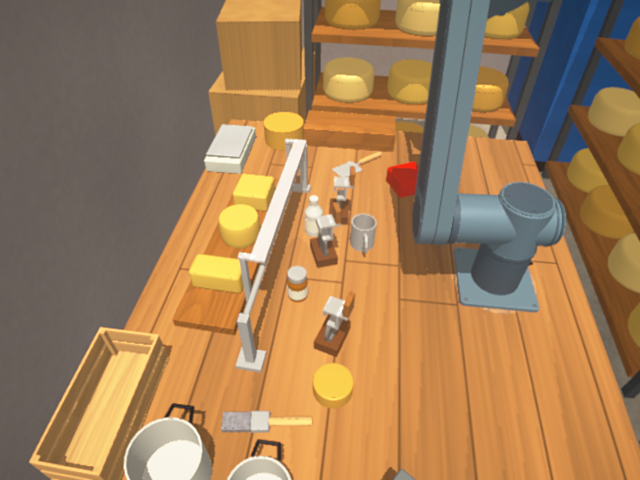

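The top picture shows the rail gap at the left (180–240, 190). The cheeses from the left are the loaf (269,148), the round (339,151) and the square (403,153), so the square tag goes on first. The stands are at (226,268), (331,248) and (403,258). I'll zoom in to tell the tags apart.

Run:
```python
import cv2,numpy as np
a=cv2.imread('pics/top1.png');b=cv2.imread('pics/side1.png')
def c(i,x,y,w,h,k):return cv2.resize(i[y:y+h,x:x+w],None,fx=k,fy=k,interpolation=cv2.INTER_CUBIC)
t=[c(a,200,245,64,50,4),c(a,300,223,64,50,4),c(a,375,233,64,50,4)]
s=[c(b,307,282,64,75,4),c(b,298,202,64,75,4),c(b,312,162,64,75,4)]
im=np.vstack([np.hstack(t),np.hstack(s)]);cv2.imwrite('pics/z.png',im);print(im.shape)
```

```text
(500, 768, 3)
```

View pics/z.png

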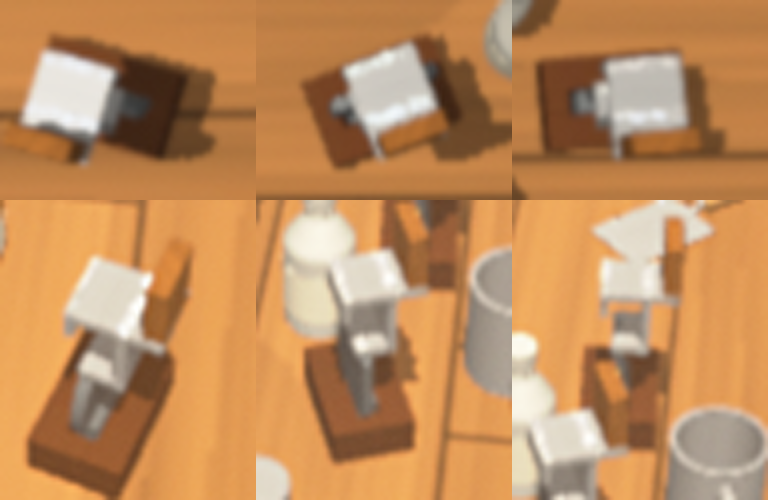

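```bash
cat > m.py <<'E'
from h import *
s=snap('top');im=s['color'];hsv=cv2.cvtColor(im,cv2.COLOR_RGB2HSV)
white=((hsv[...,1]<45)&(hsv[...,2]>170)).astype(np.uint8)
def rect(mask,box,z):
    x,y,w,h=box;m=np.zeros_like(mask);m[y:y+h,x:x+w]=mask[y:y+h,x:x+w]
    n,l,st,_=cv2.connectedComponentsWithStats(m);k=1+np.argmax(st[1:,4])
    c=max(cv2.findContours((l==k).astype(np.uint8),0,1)[0],key=cv2.contourArea)[:,0]
    W=np.array([onz(s,p,z)[:2] for p in c])
    r=cv2.minAreaRect((W*1000).astype(np.float32));return r,st[k,4],W
for n,b in dict(L=(200,245,60,45),M=(305,225,55,45),R=(380,238,50,40)).items():
    r,a,_=rect(white,b,.132);print(n,'arch',np.round(r[0]),np.round(r[1]),round(r[2],1),a)
r,a,W=rect(white,(240,160,226,45),.189);print('strip',r,a)
yel=((abs(hsv[...,0].astype(int)-24)<5)&(hsv[...,1]>150)&(hsv[...,2]>150)).astype(np.uint8)
print(hsv[150,339],hsv[153,403],hsv[148,269],hsv[130,300])
for n,b,z in(('loaf',(250,115,40,65),.095),('round',(312,120,52,58),.105),('square',(376,125,56,55),.09)):
    r,a,_=rect(yel,b,z);print(n,np.round(r[0]),np.round(r[1]),round(r[2],1),a)
E
python3 m.py
```

```text
L arch [425. 244.] [44. 45.] 73.3 328
M arch [477. -34.] [44. 45.] 21.4 320
R arch [ 451. -209.] [43. 50.] 3.4 335
strip ((614.7403564453125, -76.06729125976562), (513.0033569335938, 66.28746032714844), 87.24469757080078) 3409
[ 22 156 240] [ 22 161 238] [ 23 151 243] [ 14 185 161]
loaf [736. 125.] [ 66. 133.] 87.2 1012
round [725. -50.] [106. 107.] 89.5 1405
square [ 720. -214.] [108. 106.] 87.7 1674
```

Run:
```python
from h import *
T=dict(L=(.425,.244,-16.7),M=(.477,-.034,21.4),R=(.451,-.209,3.4))
rows=[]
for cam in('top','side'):
    s=snap(cam);im=s['color'][:,:,::-1];r=[]
    for n,(x,y,a) in T.items():
        M=R.from_euler('z',a,degrees=True).as_matrix();o=np.array([x,y,.008])
        f=lambda p:proj(s,(M@(np.array(p,float).T/1000)).T+o)
        q=f([(0,0,60)])[0].astype(int);x0,y0=q[0]-26,q[1]-24
        c=cv2.resize(im[y0:y0+48,x0:x0+52],None,fx=5,fy=5,interpolation=cv2.INTER_CUBIC)
        th=np.linspace(0,2*np.pi,40)
        for sq,col in((35,(0,255,0)),(19,(255,0,0))):
            pts=f([(3,-sq,24),(3,-sq,76),(3,sq,76),(3,sq,24)]);[cv2.circle(c,tuple(int(v) for v in (p-[x0,y0]+.5)*5),3,col,-1) for p in pts]
        for p in f([(3,34*np.cos(t),42+34*np.sin(t)) for t in th]):cv2.circle(c,tuple(int(v) for v in (p-[x0,y0]+.5)*5),1,(0,0,255),-1)
        r.append(c)
    rows.append(np.hstack(r))
im=np.vstack(rows);cv2.imwrite('pics/z2.png',im);print(im.shape)
```

```text
(480, 780, 3)
```

View pics/z2.png

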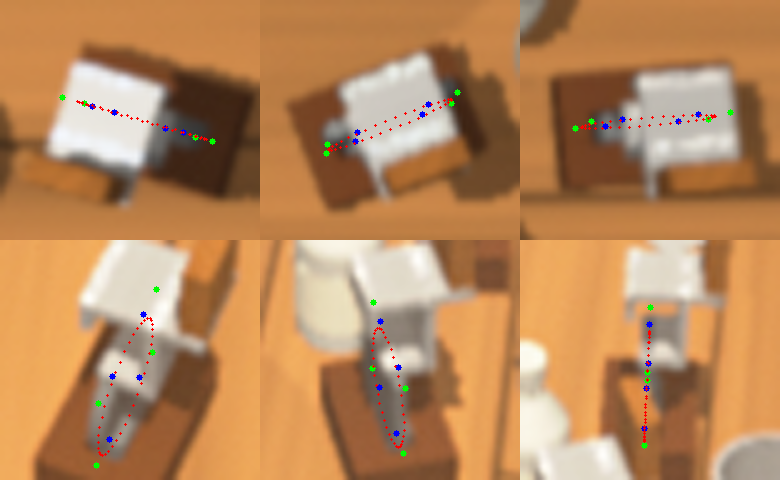

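Overlay picture: all three tags have their mouths facing +x. The boards show as grey under the hooks in the lower row, but which is which is still unclear. I'll take one larger crop of the boards in the side view, without the overlay.

Run:
```python
from h import *
T=dict(L=(.425,.244,-16.7),M=(.477,-.034,21.4),R=(.451,-.209,3.4))
rows=[]
for cam in('top','side'):
    s=np.mean([snap(cam)['color'] for _ in range(3)],0);S=snap(cam);im=np.clip((s[:,:,::-1])*1.6,0,255).astype(np.uint8);r=[]
    for n,(x,y,a) in T.items():
        q=proj(S,[(x,y,.055)])[0].astype(int);x0,y0=q[0]-16,q[1]-17
        r.append(cv2.resize(im[y0:y0+36,x0:x0+32],None,fx=8,fy=8,interpolation=cv2.INTER_CUBIC))
        M=R.from_euler('z',a,degrees=True).as_matrix()
        f=lambda p:np.round((proj(S,(M@(np.array(p,float).T/1000)).T+[x,y,.008])-[x0,y0]+.5)*8).tolist()
        print(cam,n,'sq',f([(3,35,76),(3,35,24),(3,-35,24),(3,-35,76)]),'nar',f([(3,19,76),(3,-19,76)]),'foot',f([(0,25,26),(0,-25,26)]),'strap',f([(-1,22,76),(-1,-22,76)]))
    rows.append(np.hstack(r))
im=np.vstack(rows);cv2.imwrite('pics/z3.png',im);print(im.shape)
```

```text
top L sq [[11.0, 100.0], [48.0, 109.0], [253.0, 170.0], [225.0, 163.0]] nar [[60.0, 115.0], [176.0, 149.0]] foot [[73.0, 127.0], [220.0, 170.0]] strap [[47.0, 124.0], [182.0, 164.0]]
top M sq [[28.0, 168.0], [27.0, 181.0], [226.0, 101.0], [236.0, 84.0]] nar [[76.0, 148.0], [189.0, 103.0]] foot [[59.0, 178.0], [201.0, 120.0]] strap [[72.0, 164.0], [203.0, 111.0]]
top R sq [[42.0, 139.0], [17.0, 150.0], [230.0, 136.0], [264.0, 123.0]] nar [[93.0, 135.0], [214.0, 127.0]] foot [[49.0, 157.0], [201.0, 146.0]] strap [[84.0, 149.0], [224.0, 139.0]]
side L sq [[86.0, 173.0], [82.0, 273.0], [171.0, 93.0], [178.0, -9.0]] nar [[108.0, 130.0], [158.0, 31.0]] foot [[105.0, 246.0], [169.0, 117.0]] strap [[116.0, 143.0], [174.0, 28.0]]
side M sq [[153.0, 157.0], [150.0, 262.0], [100.0, 125.0], [101.0, 20.0]] nar [[141.0, 125.0], [113.0, 50.0]] foot [[151.0, 236.0], [115.0, 139.0]] strap [[155.0, 129.0], [121.0, 43.0]]
side R sq [[132.0, 145.0], [126.0, 249.0], [132.0, 132.0], [137.0, 29.0]] nar [[133.0, 118.0], [136.0, 55.0]] foot [[135.0, 228.0], [139.0, 145.0]] strap [[143.0, 123.0], [146.0, 50.0]]
(576, 768, 3)
```

View pics/z3.png

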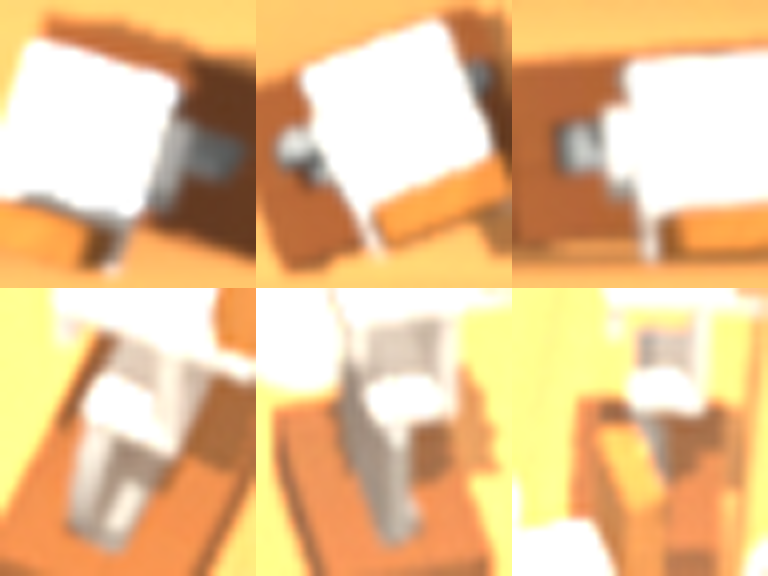

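Last crop: the middle tag (side view, around (400,440)) has a flat bright top and a straight near edge reaching past the strap, so it is the square tag. The right tag (R) looks narrow and the left (L) round. I'll confirm that once the middle tag's tab no longer blocks the view. Next I'll refine the poses.

```bash
cat > pose.py <<'E'
from m import *
def tagpose(box,yaw):
    r,a,W=rect(white,box,.132);W=W*1000
    c,sn=np.cos(np.radians(yaw)),np.sin(np.radians(yaw))
    L=W@np.array([[c,-sn],[sn,c]])   # tag-axis coords
    x0=np.percentile(L[:,0],97)-18; F=L[L[:,0]>x0-15]; y0=(F[:,1].min()+F[:,1].max())/2
    return np.array([c*x0-sn*y0,sn*x0+c*y0]),np.ptp(F[:,1])
def tab(box):
    ora=((hsv[...,0]<18)&(hsv[...,0]>8)&(hsv[...,1]>180)&(hsv[...,2]>175)).astype(np.uint8)
    r,a,W=rect(ora,box,.176);return np.round(r[0],1),np.round(r[1],1),round(r[2],1),a
if __name__=='__main__':
    for n,b,yaw,tb in(('L',(200,245,60,45),-16.7,(195,268,35,18)),('M',(305,225,55,45),21.4,(325,250,28,20)),('R',(380,238,50,40),3.4,(395,262,30,12))):
        p,w=tagpose(b,yaw);c,sn=np.cos(np.radians(yaw)),np.sin(np.radians(yaw))
        print(n,p.round(1),w.round(1),'tab pred',(p+[-34*c,-34*sn]).round(1),'tab seen',tab(tb))
    r,a,W=rect(white,(240,160,226,45),.189);W*=1000
    b=np.array([W[abs(W[:,1]-y)<6][W[abs(W[:,1]-y)<6][:,0].argmax()] for y in range(-280,150,12)])
    k=np.polyfit(b[:,1],b[:,0],1);e=b[:,0]-np.polyval(k,b[:,1]);b=b[abs(e)<2];k=np.polyfit(b[:,1],b[:,0],1)
    yaw=-np.arctan(k[0]);print('rack yaw',np.degrees(yaw),'back edge resid',e.std())
    c,sn=np.cos(yaw),np.sin(yaw);L=W@np.array([[c,-sn],[sn,c]])
    xb=np.median((b@np.array([[c,-sn],[sn,c]]))[:,0]);top=L[L[:,0]>xb-25]
    x0=xb-28;print('y ends',L[:,1].min(),L[:,1].max(),'strip-only',top[:,1].min(),top[:,1].max())
    y0=top[:,1].max()-190;y0b=top[:,1].min()+325;print('y0 from ends',y0,y0b);y0=(y0+y0b)/2
    M=np.array([[c,-sn],[sn,c]]);print('rack origin',M@[x0,y0],'gap',M@[x0,y0+265])
    for n,p in(('loaf',(736,125)),('round',(725,-50)),('square',(720,-214))):print(n,M.T@p-[x0,y0],'rail pt',M@[x0,(M.T@p)[1]])
E
python3 pose.py | tail -n +10
```

```text
M [481.6 -31.6] 45.5 tab pred [449.9 -44.1] tab seen (array([450.7, -47.3]), array([3.2, 6.5]), 44.4, np.int32(7))Traceback (most recent call last):
  File "pose.py", line 14, in <module>
    print(n,p.round(1),w.round(1),'tab pred',(p+[-34*c,-34*sn]).round(1),'tab seen',tab(tb))
                                                                                    ~~~^^^^
  File "pose.py", line 10, in tab
    r,a,W=rect(ora,box,.176);return np.round(r[0],1),np.round(r[1],1),round(r[2],1),a
          ~~~~^^^^^^^^^^^^^^
  File "m.py", line 6, in rect
    n,l,st,_=cv2.connectedComponentsWithStats(m);k=1+np.argmax(st[1:,4])
                                                     ~~~~~~~~~^^^^^^^^^^
    return _wrapfunc(a, 'argmax', axis=axis, out=out, **kwds)
    return bound(*args, **kwds)
ValueError: attempt to get argmax of an empty sequence
```

```bash
cat > go.py <<'E'
# usage: go.py x y z yawdeg(of tool y axis, e.g. -68.6) N
from h import *
import sys
def plan(p,yaw,N):
    o=manip.get_obs();R0=R.from_rotvec(o['tool_rot']);a=np.radians(yaw)
    ty=np.array([np.cos(a),np.sin(a),0]);tz=np.array([0,0,-1.]);Rt=R.from_matrix(np.c_[np.cross(ty,tz),ty,tz])
    rv=(R0.inv()*Rt).as_rotvec();d=(np.array(p)-o['eef_pos'])/N
    for i in range(N):
        Ri=R0*R.from_rotvec(rv*i/N);print(np.round(np.r_[Ri.inv().apply(d)*100,np.degrees(rv/N)],2).tolist())
    print('now',o['eef_pos'].round(4),'t',round(o['time'],2))
if __name__=='__main__':
    v=[float(x) for x in sys.argv[1:]];plan(v[:3],v[3],int(v[4]))
E
python3 go.py .35 -.3 .28 -70 8
```

```text
[3.18, -2.07, -0.61, 0.0, 0.0, -0.52]
[3.2, -2.04, -0.61, 0.0, 0.0, -0.52]
[3.22, -2.01, -0.61, 0.0, 0.0, -0.52]
[3.24, -1.99, -0.61, 0.0, 0.0, -0.52]
[3.26, -1.96, -0.61, 0.0, 0.0, -0.52]
[3.27, -1.93, -0.61, 0.0, 0.0, -0.52]
[3.29, -1.9, -0.61, 0.0, 0.0, -0.52]
[3.31, -1.87, -0.61, 0.0, 0.0, -0.52]
now [ 0.1503 -0.5291  0.2313] t 0.7
```

```bash
python3 -m handwheel '[[3.2,-2,-0.6,0,0,-0.5,-1],[3.2,-2,-0.6,0,0,-0.5,-1],[3.2,-2,-0.6,0,0,-0.5,-1],[3.2,-2,-0.6,0,0,-0.5,-1],[3.2,-2,-0.6,0,0,-0.5,-1],[3.2,-2,-0.6,0,0,-0.5,-1],[3.2,-2,-0.6,0,0,-0.5,-1],[3.2,-2,-0.6,0,0,-0.5,-1]]' 40
python3 - <<'E'
import cv2
h=cv2.cvtColor(cv2.imread('pics/top1.png'),cv2.COLOR_BGR2HSV)
for x,y in((205,278),(212,281),(338,257),(346,254),(402,268),(412,268),(415,268),(425,272)):print(x,y,h[y,x])
E
sed -i 's/(hsv\[...,1\]>180)&(hsv\[...,2\]>175)/(hsv[...,1]>195)\&(hsv[...,2]>140)/; s/r,a,W=rect(ora/r,a,W=(((0,0),(0,0),0),0,0) if ora[box[1]:box[1]+box[3],box[0]:box[0]+box[2]].sum()<3 else rect(ora/' pose.py; python3 pose.py | tail -n +9
```

```text
time: 1.5
eef_pos: [0.3467, -0.2979, 0.2798]
tool_rot: [3.094, 0.542, 0.001]
wrist_force: [-0.1, -0.5, -0.6]
width: 1.004
grasp_force: 0.0
205 278 [ 14 183 181]
212 281 [ 14 185 179]
338 257 [ 14 185 172]
346 254 [ 14 182 160]
402 268 [ 12  94 111]
412 268 [ 14 183 170]
415 268 [ 14 186 174]
425 272 [ 14 161 133]
L [428.9 243.2] 44.2 tab pred [396.4 253. ] tab seen (array([0, 0]), array([0, 0]), 0, 0)
M [481.3 -32. ] 45.1 tab pred [449.6 -44.4] tab seen (array([0, 0]), array([0, 0]), 0, 0)
R [ 453.7 -208.4] 50.2 tab pred [ 419.7 -210.4] tab seen (array([0, 0]), array([0, 0]), 0, 0)
rack yaw -2.6654903047032885 back edge resid 0.7125011957113928
y ends -303.90042294834126 209.14111570105163 strip-only -303.90042294834126 208.05405240423204
y0 from ends 18.05405240423204 21.09957705165874
rack origin [592.22928932  -7.97331832] gap [604.55306212 256.73996926]
loaf [137.43126234 139.5154786 ] rail pt [598.71742917 131.39121379]
round [134.58150414 -35.80673585] rail pt [590.56410412 -43.74131366]
square [ 137.21370151 -199.86182275] rail pt [ 582.93475461 -207.61890384]
```

```bash
python3 go.py .45 -.044 .20 -68.6 8
```

```text
[2.24, -2.5, 1.02, -0.0, -0.03, -0.17]
[2.25, -2.5, 1.02, -0.0, -0.03, -0.17]
[2.26, -2.49, 1.02, -0.0, -0.03, -0.17]
[2.27, -2.48, 1.02, -0.0, -0.03, -0.17]
[2.28, -2.48, 1.02, -0.0, -0.03, -0.17]
[2.28, -2.47, 1.02, -0.0, -0.03, -0.17]
[2.29, -2.46, 1.01, -0.0, -0.03, -0.17]
[2.3, -2.46, 1.01, -0.0, -0.03, -0.17]
now [ 0.3496 -0.2938  0.2809] t 1.55
```

```bash
python3 -m handwheel '[[2.25,-2.5,1,0,0,-0.2,-1],[2.25,-2.5,1,0,0,-0.2,-1],[2.25,-2.5,1,0,0,-0.2,-1],[2.3,-2.5,1,0,0,-0.2,-1],[2.3,-2.5,1,0,0,-0.2,-1],[2.3,-2.5,1,0,0,-0.2,-1],[2.3,-2.4,1,0,0,-0.2,-1],[0,0,0,0,0,0,-1]]' 40; python3 go.py .45 -.044 .141 -68.6 3
python3 - <<'E'
from h import *
a=snap('side')['color'][150:270,260:400,::-1];b=snap('top')['color'][190:310,260:400,::-1]
cv2.imwrite('pics/g1.png',cv2.resize(np.hstack([a,b]),None,fx=2.8,fy=2.8,interpolation=cv2.INTER_CUBIC))
E
```

```text
time: 2.35
eef_pos: [0.4344, -0.077, 0.2082]
tool_rot: [-3.084, -0.585, 0.002]
wrist_force: [0.2, -0.4, -0.0]
width: 1.001
grasp_force: 0.0
[0.89, -0.83, 2.24, -0.05, 0.01, 0.03]
[0.89, -0.83, 2.24, -0.05, 0.01, 0.03]
[0.89, -0.83, 2.24, -0.05, 0.01, 0.03]
now [ 0.4344 -0.077   0.2082] t 2.35
```

View pics/g1.png

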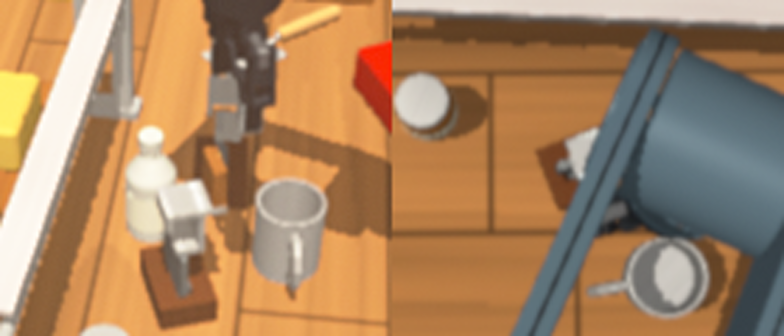

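The side crop shows the open gripper just behind the square tag's tab, clear of the mug and bottle. It's about 3.5 cm short, so I'll correct, descend and grip.

```bash
python3 -m handwheel '[[1.35,-1.25,0,0,0,0,-1],[1.35,-1.25,0,0,0,0,-1],[0,0,0,0,0,0,-1],[0,0,2.5,0,0,0,-1],[0,0,2.5,0,0,0,-1],[0,0,1.7,0,0,0,-1],[0,0,0,0,0,0,-1],[0,0,0,0,0,0,-1]]' 40; python3 go.py .45 -.044 .141 -68.6 1
```

```text
time: 3.25
eef_pos: [0.4506, -0.0485, 0.1428]
tool_rot: [3.088, 0.578, -0.0]
wrist_force: [-0.5, -0.3, -0.1]
width: 1.003
grasp_force: 0.0
[0.1, -0.44, 0.18, 0.02, 0.01, -0.21]
now [ 0.4506 -0.0485  0.1428] t 3.25
```

```bash
python3 -m handwheel '[[0.1,-0.4,0.2,0,0,0,-1],[0,0,0,0,0,0,-1],[0,0,0,0,0,0,1],[0,0,0,0,0,0,1],[0,0,0,0,0,0,1],[0,0,0,0,0,0,1],[0,0,0,0,0,0,1],[0,0,0,0,0,0,1]]' 50; python3 go.py .45 -.044 .141 -68.6 1
```

```text
time: 4.05
eef_pos: [0.4503, -0.0433, 0.1407]
tool_rot: [3.087, 0.58, 0.001]
wrist_force: [-1.1, -0.3, 5.4]
width: 0.461
grasp_force: 50.3
[-0.05, 0.05, -0.03, 0.03, -0.02, -0.14]
now [ 0.4503 -0.0433  0.1407] t 4.05
```

```bash
python3 -m handwheel '[[0,0,-0.6,0,0,0,1],[0,0,-1,0,0,0,1],[0,0,-1.5,0,0,0,1],[0,0,-2.2,0,0,0,1],[0,0,-2.9,0,0,0,1],[0,0,-2.9,0,0,0,1],[0,0,-2.9,0,0,0,1],[0,0,0,0,0,0,1]]' 50
python3 - <<'E'
from h import *
s=snap('side')
b=s['color'][90:320,240:440,::-1]
cv2.imwrite('pics/g2.png',cv2.resize(b,None,fx=2.6,fy=2.6,interpolation=cv2.INTER_CUBIC))
E
python3 go.py .53 .248 .28 -92.7 8
```

```text
time: 4.85
eef_pos: [0.4521, -0.0438, 0.2849]
tool_rot: [3.084, 0.579, 0.011]
wrist_force: [1.1, -0.8, -0.8]
width: 0.462
grasp_force: 50.5
[2.24, -3.04, 0.03, 0.02, -0.03, 3.0]
[2.08, -3.15, 0.03, 0.02, -0.03, 3.0]
[1.91, -3.26, 0.03, 0.02, -0.03, 3.0]
[1.74, -3.35, 0.03, 0.02, -0.03, 3.0]
[1.56, -3.44, 0.03, 0.02, -0.03, 3.0]
[1.38, -3.51, 0.03, 0.02, -0.03, 3.0]
[1.19, -3.58, 0.03, 0.02, -0.03, 3.0]
[1.0, -3.64, 0.03, 0.02, -0.03, 3.0]
now [ 0.4511 -0.0435  0.2826] t 4.9
```

View pics/g2.png

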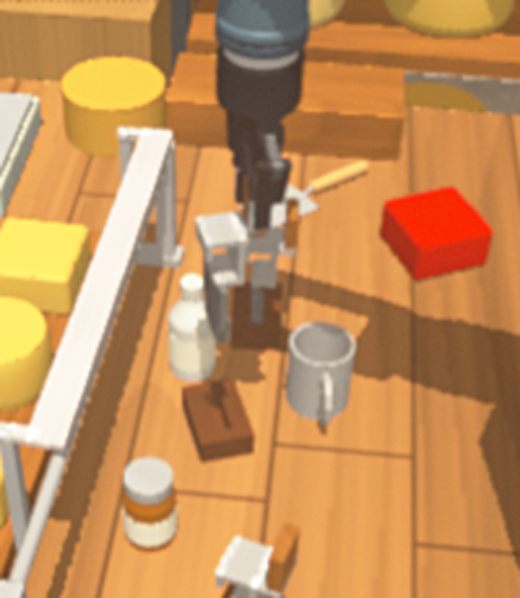

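The side crop shows the tag held upright at (230,270), with its stand empty at (215,420) and nothing disturbed. Next I'll carry it to the gap.

```bash
python3 go.py .5005 .2585 .28 -92.7 10
```

```text
[1.56, -2.64, 0.02, 0.01, -0.02, 2.4]
[1.44, -2.7, 0.02, 0.01, -0.02, 2.4]
[1.33, -2.76, 0.02, 0.01, -0.02, 2.4]
[1.21, -2.81, 0.02, 0.01, -0.02, 2.4]
[1.09, -2.86, 0.02, 0.01, -0.02, 2.4]
[0.97, -2.9, 0.02, 0.01, -0.02, 2.4]
[0.85, -2.94, 0.02, 0.01, -0.02, 2.4]
[0.73, -2.97, 0.02, 0.01, -0.02, 2.4]
[0.6, -3.0, 0.02, 0.01, -0.02, 2.4]
[0.48, -3.02, 0.03, 0.01, -0.02, 2.4]
now [ 0.4511 -0.0435  0.2826] t 4.9
```

```bash
python3 -m handwheel '[[1.6,-2.6,0,0,0,2.4,1],[1.4,-2.7,0,0,0,2.4,1],[1.3,-2.8,0,0,0,2.4,1],[1.2,-2.8,0,0,0,2.4,1],[1.1,-2.9,0,0,0,2.4,1],[1,-2.9,0,0,0,2.4,1],[0.8,-2.9,0,0,0,2.4,1],[0.7,-3,0,0,0,2.4,1]]' 50; python3 go.py .5005 .2585 .28 -92.7 3
```

```text
time: 5.7
eef_pos: [0.4879, 0.1998, 0.2788]
tool_rot: [3.141, 0.054, -0.005]
wrist_force: [0.1, -0.7, -1.2]
width: 0.461
grasp_force: 50.8
[0.49, -1.94, -0.04, 0.01, 0.05, 1.56]
[0.44, -1.95, -0.04, 0.01, 0.05, 1.56]
[0.38, -1.97, -0.04, 0.01, 0.05, 1.56]
now [0.4879 0.1998 0.2788] t 5.7
```

Next, finish the traverse, then lower toward insertion height (TCP 0.203).

```bash
python3 -m handwheel '[[0.5,-1.9,0,0,0,1.6,1],[0.4,-1.9,0,0,0,1.6,1],[0.4,-2,0,0,0,1.5,1],[0,0,2,0,0,0,1],[0,0,2,0,0,0,1],[0,0,2,0,0,0,1],[0,0,1.6,0,0,0,1],[0,0,0,0,0,0,1]]' 50; python3 go.py .5005 .2585 .203 -92.7 1;python3 - <<'E'
from h import *
a=snap('side')['color'][190:370,200:380,::-1];b=snap('top')['color'][150:330,140:320,::-1]
cv2.imwrite('pics/g3.png',cv2.resize(np.hstack([a,b]),None,fx=2.2,fy=2.2,interpolation=cv2.INTER_CUBIC))
E
```

```text
time: 6.5
eef_pos: [0.4987, 0.256, 0.2004]
tool_rot: [3.138, -0.072, -0.012]
wrist_force: [0.0, -0.5, -1.8]
width: 0.462
grasp_force: 50.9
[0.17, -0.25, -0.26, 0.14, 0.44, 0.06]
now [0.4987 0.256  0.2004] t 6.5
```

View pics/g3.png

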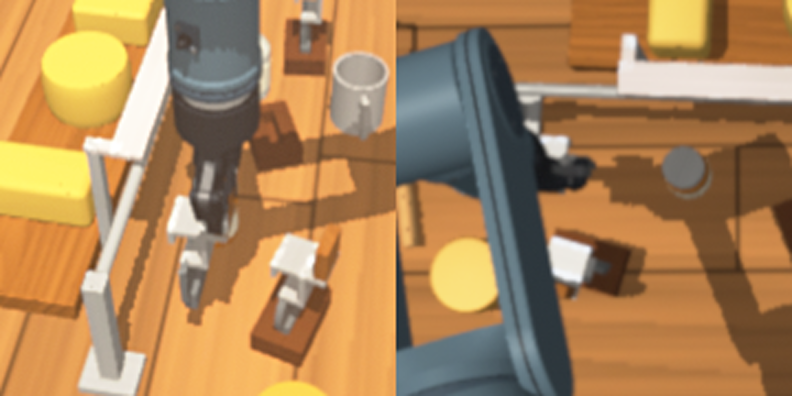

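Side crop: the held hook's mouth faces the rail at (180,220), just in front of the gap between the end post (97,300) and the strip end (110,150). Next I'll set the height and push the hook over the rail.

```bash
python3 -m handwheel '[[0.2,-0.25,-0.25,0.1,0.4,0,1],[0,0,0,0,0,0,1],[1.5,0,0,0,0,0,1],[1.5,0,0,0,0,0,1],[1,0,0,0,0,0,1],[1,0,0,0,0,0,1],[1,0,0,0,0,0,1],[0,0,0,0,0,0,1]]' 50; python3 go.py .5704 .2552 .2027 -92.7 1
```

```text
time: 7.4
eef_pos: [0.5646, 0.2561, 0.2071]
tool_rot: [-3.139, 0.073, -0.012]
wrist_force: [0.5, 0.3, -1.1]
width: 0.458
grasp_force: 50.9
[0.58, 0.06, 0.45, -0.1, -0.44, 0.02]
now [0.5646 0.2561 0.2071] t 7.4
```

```bash
python3 -m handwheel '[[0.3,0,0.2,0,-0.2,0,1],[0.3,0,0.2,0,-0.2,0,1],[0,0,0,0,0,0,1],[0,0,0.5,0,0,0,1],[0,0,0.5,0,0,0,1],[0,0,0,0,0,0,1]]' 50; python3 go.py .5704 .2552 .1817 -92.7 1
```

```text
time: 8.0
eef_pos: [0.5685, 0.256, 0.1921]
tool_rot: [-3.14, 0.072, 0.003]
wrist_force: [-1.0, 0.4, -1.6]
width: 0.462
grasp_force: 50.9
[0.19, 0.07, 1.04, -0.07, 0.12, 0.06]
now [0.5685 0.256  0.1921] t 8.0
```

```bash
python3 -m handwheel '[[0.1,0,0.4,0,0,0,1],[0.1,0,0.4,0,0,0,1],[0,0,0,0,0,0,1],[0,0,0,0,0,0,1]]' 50; python3 -m handwheel '[[0,0,0.15,0,0,0,1],[0,0,0,0,0,0,1]]' 50;python3 -m handwheel '[[0,0,0.15,0,0,0,1],[0,0,0,0,0,0,1]]' 50
```

```text
time: 8.4
eef_pos: [0.5713, 0.256, 0.1851]
tool_rot: [-3.139, 0.072, 0.0]
wrist_force: [0.5, -0.2, -1.4]
width: 0.461
grasp_force: 50.9
time: 8.6
eef_pos: [0.5713, 0.256, 0.1837]
tool_rot: [-3.139, 0.072, 0.0]
wrist_force: [0.1, -0.5, -0.3]
width: 0.461
grasp_force: 50.9
time: 8.8
eef_pos: [0.5712, 0.256, 0.1821]
tool_rot: [-3.139, 0.072, 0.0]
wrist_force: [0.1, -0.3, -1.0]
width: 0.461
grasp_force: 50.9
```

```bash
python3 -m handwheel '[[0,0,0.15,0,0,0,1],[0,0,0,0,0,0,1]]' 50; python3 -m handwheel '[[0,0,0.15,0,0,0,1],[0,0,0,0,0,0,1]]' 50
```

```text
time: 9.0
eef_pos: [0.5713, 0.256, 0.1816]
tool_rot: [-3.139, 0.072, -0.001]
wrist_force: [-2.7, -0.4, 3.7]
width: 0.459
grasp_force: 51.5
time: 9.2
eef_pos: [0.5713, 0.256, 0.1814]
tool_rot: [-3.139, 0.072, -0.002]
wrist_force: [-4.8, -1.3, 10.6]
width: 0.459
grasp_force: 52.4
```

Contact came at the predicted height, so the hook is on the rail. I'll unload it slightly and slide toward the square cheese.

```bash
python3 -m handwheel '[[0,0,-0.4,0,0,0,1],[0,0,0,0,0,0,1],[0,0.7,0,0,0,0,1],[0,1.3,0,0,0,0,1],[0,2,0,0,0,0,1],[0,2,0,0,0,0,1],[0,2,0,0,0,0,1],[0,0,0,0,0,0,1]]' 50; python3 go.py .549 -.206 .183 -92.67 1
```

```text
time: 10.0
eef_pos: [0.5675, 0.1728, 0.1827]
tool_rot: [-3.14, 0.077, 0.001]
wrist_force: [0.5, 0.7, -2.2]
width: 0.463
grasp_force: 51.0
[0.01, 37.92, -0.04, -0.01, 0.05, -0.14]
now [0.5675 0.1728 0.1827] t 10.0
```

```bash
python3 -m handwheel '[[0,1.5,0,0,0,0,1],[0,2.5,0,0,0,0,1],[0,2.5,0,0,0,0,1],[0,2.5,0,0,0,0,1],[0,2.5,0,0,0,0,1],[0,2.5,0,0,0,0,1],[0,2.5,0,0,0,0,1],[0,1.5,0,0,0,0,1]]' 50; python3 go.py .549 -.206 .183 -92.67 1
```

```text
time: 10.8
eef_pos: [0.5591, -0.0057, 0.1827]
tool_rot: [-3.139, 0.074, 0.0]
wrist_force: [0.2, 0.2, -2.0]
width: 0.462
grasp_force: 51.0
[-0.07, 20.06, -0.06, -0.07, 0.01, -0.02]
now [ 0.5591 -0.0057  0.1827] t 10.8
```

```bash
python3 -m handwheel '[[0,1.5,0,0,0,0,1],[0,2.5,0,0,0,0,1],[0,2.5,0,0,0,0,1],[0,2.5,0,0,0,0,1],[0,2.5,0,0,0,0,1],[0,2.5,0,0,0,0,1],[0,2,0,0,0,0,1],[0,1,0,0,0,0,1]]' 50; python3 go.py .549 -.206 .183 -92.67 1
cat > ch.py <<'E'
from h import *
S=[(snap('top'),cv2.imread('pics/top1.png')),(snap('side'),cv2.imread('pics/side1.png'))]
rk=np.radians(-2.67);M=np.array([[np.cos(rk),-np.sin(rk)],[np.sin(rk),np.cos(rk)]])
for (s,im),bx in zip(S,[{'round':(308,115,62,68),'square':(373,120,60,62)},{'round':(210,195,58,60),'square':(228,168,52,45)}]):
    h=cv2.cvtColor(im,cv2.COLOR_BGR2HSV)
    for n,(x,y,w,hh) in bx.items():
        z={'round':.105,'square':.09}[n]
        for v in (150,200,225,235):
            m=((abs(h[...,0].astype(int)-23)<6)&(h[...,1]>130)&(h[...,2]>v)).astype(np.uint8)
            k=np.zeros_like(m);k[y:y+hh,x:x+w]=m[y:y+hh,x:x+w]
            c=max(cv2.findContours(k,0,1)[0],key=cv2.contourArea)[:,0]
            W=np.array([onz(s,p,z)[:2] for p in c])*1000
            L=W@M-[591.2+0,19.6]
            print(n,v,'rack y range',(L[:,1].min()).round(1),L[:,1].max().round(1),'mid',L[:,1].mean().round(1),((L[:,1].min()+L[:,1].max())/2).round(1),'x',L[:,0].min().round(),L[:,0].max().round())
E
python3 ch.py
```

```text
time: 11.6
eef_pos: [0.5515, -0.1751, 0.1824]
tool_rot: [-3.139, 0.074, -0.0]
wrist_force: [-0.0, 0.1, -0.9]
width: 0.457
grasp_force: 51.0
[-0.1, 3.1, -0.07, -0.09, -0.0, -0.02]
now [ 0.5515 -0.1751  0.1824] t 11.6
round 150 rack y range -91.5 19.4 mid -33.9 -36.1 x 81.0 191.0
round 200 rack y range -89.1 16.8 mid -36.1 -36.1 x 84.0 189.0
round 225 rack y range -86.6 14.6 mid -36.1 -36.0 x 86.0 188.0
round 235 rack y range -84.2 14.2 mid -35.4 -35.0 x 86.0 186.0
square 150 rack y range -254.5 -145.8 mid -201.1 -200.2 x 85.0 192.0
square 200 rack y range -251.9 -150.8 mid -201.3 -201.3 x 88.0 191.0
square 225 rack y range -249.4 -153.3 mid -201.6 -201.3 x 91.0 188.0
square 235 rack y range -246.8 -156.5 mid -200.8 -201.6 x 94.0 186.0
round 150 rack y range -145.4 79.0 mid -41.0 -33.2 x 63.0 189.0
round 200 rack y range -145.4 72.4 mid -45.7 -36.5 x 66.0 189.0
round 225 rack y range -97.6 46.6 mid -28.9 -25.5 x 81.0 189.0
round 235 rack y range -94.2 28.5 mid -34.0 -32.9 x 81.0 189.0
square 150 rack y range -259.3 -68.0 mid -159.7 -163.7 x 68.0 190.0
square 200 rack y range -259.3 -68.0 mid -159.5 -163.7 x 71.0 190.0
square 225 rack y range -259.3 -124.3 mid -195.7 -191.8 x 84.0 190.0
square 235 rack y range -259.2 -143.4 mid -199.7 -201.3 x 85.0 190.0
```

```bash
python3 -m handwheel '[[0,1.5,0,0,0,0,1],[0,1,0,0,0,0,1],[0,0.5,0,0,0,0,1],[0,0,0,0,0,0,1],[0,0,0,0,0,0,1]]' 50; python3 go.py .549 -.2067 .183 -92.67 1
```

```text
time: 12.2
eef_pos: [0.5501, -0.2033, 0.1824]
tool_rot: [-3.139, 0.073, 0.0]
wrist_force: [0.3, -0.4, -0.7]
width: 0.459
grasp_force: 51.0
[-0.09, 0.34, -0.06, -0.12, 0.01, 0.02]
now [ 0.5501 -0.2033  0.1824] t 12.2
```

```bash
python3 -m handwheel '[[0,0.35,0,0,0,0,1],[0,0,0,0,0,0,1],[0,0,0.1,0,0,0,1],[0,0,0,0,0,0,1],[0,0,0,0,0,0,0],[0,0,0,0,0,0,-0.2],[0,0,0,0,0,0,-0.5],[0,0,0,0,0,0,-1]]' 20; python3 -m handwheel '[[0,0,0,0,0,0,-1],[0,0,0,0,0,0,-1],[0,0,0,0,0,0,-1]]'; python3 go.py .549 -.2067 .183 -92.67 1
```

```text
time: 13.0
eef_pos: [0.55, -0.207, 0.1815]
tool_rot: [-3.139, 0.072, -0.0]
wrist_force: [-0.2, 0.2, 0.6]
width: 0.891
grasp_force: 0.0
time: 13.3
eef_pos: [0.55, -0.207, 0.1814]
tool_rot: [-3.139, 0.072, 0.0]
wrist_force: [0.1, 0.8, 0.5]
width: 1.0
grasp_force: 0.0
[-0.1, -0.03, -0.16, -0.1, 0.0, 0.03]
now [ 0.55   -0.207   0.1814] t 13.3
```

```bash
python3 -m handwheel '[[0,0,-1,0,0,0,-1],[0,0,-2,0,0,0,-1],[0,0,-2.5,0,0,0,-1],[0,0,-2.5,0,0,0,-1],[0,0,-2,0,0,0,-1],[0,0,0,0,0,0,-1]]' 20; python3 go.py .3964 .253 .25 -106.7 15
```

```text
time: 13.9
eef_pos: [0.5514, -0.208, 0.2857]
tool_rot: [3.139, -0.072, 0.01]
wrist_force: [0.4, -0.1, -0.3]
width: 0.996
grasp_force: 0.0
[-1.18, -3.02, 0.22, 0.0, -0.02, 0.94]
[-1.22, -3.0, 0.23, 0.0, -0.02, 0.94]
[-1.27, -2.98, 0.23, 0.0, -0.02, 0.94]
[-1.32, -2.96, 0.23, 0.0, -0.02, 0.94]
[-1.37, -2.94, 0.23, 0.0, -0.02, 0.94]
[-1.42, -2.92, 0.23, 0.0, -0.02, 0.94]
[-1.47, -2.89, 0.23, 0.0, -0.02, 0.94]
[-1.51, -2.87, 0.23, 0.0, -0.02, 0.94]
[-1.56, -2.84, 0.23, 0.0, -0.02, 0.94]
[-1.61, -2.82, 0.23, 0.0, -0.02, 0.94]
[-1.65, -2.79, 0.23, 0.0, -0.02, 0.94]
[-1.7, -2.76, 0.23, 0.0, -0.02, 0.94]
[-1.74, -2.74, 0.23, 0.0, -0.02, 0.94]
[-1.79, -2.71, 0.24, 0.0, -0.02, 0.94]
[-1.83, -2.68, 0.24, 0.0, -0.02, 0.94]
now [ 0.5514 -0.208   0.2857] t 13.9
```

Run:
```python
from h import *
S=snap('side');s=S['color'];im=s[:,:,::-1]
def c(x,y,w,h,W,H):return cv2.resize(im[y:y+h,x:x+w],(W,H),interpolation=cv2.INTER_CUBIC)
r=proj(S,[(.454,-.208,.06),(.429,.243,.06),(.583,-.208,.13)]).astype(int);print(r)
a=[c(q[0]-20,q[1]-25,40,45,260,292) for q in r[:2]]+[c(r[2][0]-25,r[2][1]-30,50,56,260,292)]
im2=np.vstack([np.hstack(a),cv2.resize(np.clip(im[60:400,140:520]*1.,0,255).astype(np.uint8)[:, :],(780,300))[:, :]])
cv2.imwrite('pics/g4.png',im2)
```

```text
[[337 201]
 [331 324]
 [295 179]]
```

View pics/g4.png

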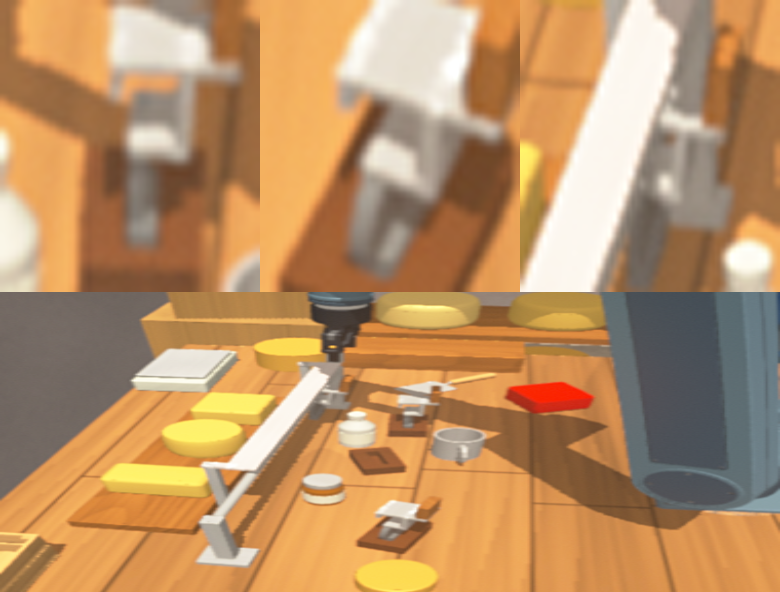

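The hung square tag (top right crop) is on the rail by the square cheese. The left and right tags are still ambiguous, so I'll compare the pixel numbers at the ends of their boards.

Run:
```python
from h import *
T=dict(L=(.4289,.2432,-16.7,-1),R=(.4537,-.2084,3.4,1))
for cam in('side','top'):
    S=snap(cam);I=cv2.imread(f'pics/{cam}1.png')if cam=='top' else S['color'][:,:,::-1].copy();h=cv2.cvtColor(I,cv2.COLOR_BGR2HSV)
    for n,(x,y,a,sg) in T.items():
        if cam=='side':sg=1
        M=R.from_euler('z',a,degrees=True).as_matrix()
        f=lambda p:(proj(S,(M@(np.array(p,float).T/1000)).T+[x,y,.008])).round(1).tolist()
        print(cam,n,'rim34,42',f([(-1,sg*34,42),(7,sg*34,42)]),'rim30,58',f([(-1,sg*30,58),(7,sg*30,58)]),'foot end top',f([(-7,sg*25,26),(7,sg*25,26)]),'narrow bottom',f([(-1,sg*19,26),(7,sg*19,26)]),'slot end',f([(-8.5,sg*30,22),(8.5,sg*30,22)]),'strap',f([(-20,sg*22,76),(18,sg*22,76)]))
        q=np.array(f([(0,sg*28,35)])[0]).round().astype(int);w=(9,10) if cam=='side' else (10,7)
        sl=np.s_[q[1]-w[1]:q[1]+w[1]+1,q[0]-w[0]:q[0]+w[0]+1]
        print('x0,y0',q-[w[0],w[1]])
        for r_s,r_v in zip(h[sl][...,1],h[sl][...,2]):print(' '.join(f'{v:3d}'if s_<90 else ' . ' for s_,v in zip(r_s,r_v)))
```

```text
side L rim34,42 [[326.1, 338.2], [322.9, 337.0]] rim30,58 [[326.9, 333.0], [323.7, 331.8]] foot end top [[329.8, 339.8], [324.3, 337.8]] narrow bottom [[328.4, 337.0], [325.3, 335.8]] slot end [[329.5, 342.7], [322.9, 340.1]] strap [[336.1, 328.7], [320.8, 323.1]]
x0,y0 [318 328]
 .   .   .   .   .   .   .   .  167 172 168 153 125 120 133 146 161 175 183
 .   .   .   .   .   .   .   .  167 168 166 146 118 110 111 116 127 142 154
 .   .   .   .   .   .   .   .  162 164 158 135 116 109 110 114 116 118 124
 .   .   .   .   .   .   .   .  160 162 151 125 113 112 113 115 115 114  . 
 .   .   .   .   .   .   .  158 158 156 145 121 114 118 120 117 114 112  . 
 .   .   .   .   .   .   .  155 152 150 136 119 119 135 143 127 117  .   . 
 .   .   .   .   .   .   .  150 149 145 128 117 130 155 164 148 132  .   . 
 .   .   .   .   .   .   .  144 142 138 123 121 142 165 168 152  .   .   . 
 .   .   .   .   .   .   .  138 137 132 120 129 154 168 160 144  .   .   . 
 .   .   .   .   .   .   .  130 129 127 124 141 164 168 152  .   .   .   . 
 .   .   .   .   .   .   .  117 119 120 124 146 164 159 145
[... 5033 characters left out ...]
 111  96 124 172 189 184 179
 .   .   .   .   .   .   .   .   .   .   .   81 103 123 121 109 128 167 186 182 176
 .   .   .   .   .   .   .   .   .   .   .   79  99 122 124 119 132 162 184 180 172
 .   .   .   .   .   .   .   .   .   .   .   80  95 112 113 114 128 159 181 176 170
 .   .   .   .   .   .   .   .   .   .   .   .   97 106 108 110 124 152 170 161 165
 .   .   .   .   .   .   .   .   .   .   .   .   .   .   .   .   .  132 139 134 149
 .   .   .   .   .   .   .   .   .   .   .   .   .   .   .   .   .  113 112 112 131
 .   .   .   .   .   .   .   .   .   .   .   .   .   .   .   .   .  108 105 106 124
 .   .   .   .   .   .   .   .   .   .   .   .   .   .   .   .   .   .   .   .  126
```

In the right tag (R) the grey ends at its foot and the end face is uniform, so it is narrow. In the left tag (L) it runs to the rim, with curved shading (167 fading to 117), so it is round. I'll move to L.

```bash
python3 -m handwheel '[[-1.2,-3,0.1,0,0,0.9,-1],[-1.2,-3,0.1,0,0,0.9,-1],[-1.3,-3,0.1,0,0,0.9,-1],[-1.3,-3,0.1,0,0,0.9,-1],[-1.4,-2.9,0.1,0,0,0.9,-1],[-1.4,-2.9,0.1,0,0,0.9,-1],[-1.5,-2.9,0.2,0,0,0.9,-1],[-1.5,-2.9,0.2,0,0,0.9,-1]]' 20;  python3 -m handwheel '[[-1.6,-2.8,0.2,0,0,1,-1],[-1.6,-2.8,0.2,0,0,1,-1],[-1.6,-2.8,0.2,0,0,1,-1],[-1.7,-2.8,0.2,0,0,1,-1],[-1.7,-2.7,0.3,0,0,1,-1],[-1.8,-2.7,0.3,0,0,1,-1],[-0.9,-1.3,0.3,0,0,0.5,-1],[0,0,0,0,0,0,-1]]'; python3 go.py .3964 .253 .20 -106.7 2
```

```text
time: 14.85
eef_pos: [0.4649, 0.0399, 0.2704]
tool_rot: [-3.128, 0.271, 0.004]
wrist_force: [-0.4, 1.0, -0.5]
width: 0.999
grasp_force: 0.0
time: 15.65
eef_pos: [0.397, 0.2387, 0.2535]
tool_rot: [-3.11, 0.442, 0.006]
wrist_force: [1.5, 1.1, -0.4]
width: 0.998
grasp_force: 0.0
[-0.22, -0.68, 2.67, -0.0, 0.11, 0.27]
[-0.23, -0.68, 2.67, -0.0, 0.11, 0.27]
now [0.397  0.2387 0.2535] t 15.65
```

```bash
python3 -m handwheel '[[-0.2,-0.7,0,0,0.1,0.3,-1],[-0.25,-0.7,0,0,0.1,0.3,-1],[0,0,2.5,0,0,0,-1],[0,0,2.5,0,0,0,-1],[0,0,0,0,0,0,-1],[0,0,0,0,0,0,-1]]'; python3 go.py .3964 .253 .141 -106.7 2
```

```text
time: 16.25
eef_pos: [0.399, 0.2517, 0.2054]
tool_rot: [-3.106, 0.464, -0.004]
wrist_force: [0.1, 0.3, -1.5]
width: 1.0
grasp_force: 0.0
[-0.15, -0.02, 3.22, -0.04, -0.07, -0.15]
[-0.15, -0.02, 3.22, -0.04, -0.07, -0.15]
now [0.399  0.2517 0.2054] t 16.25
```

```bash
python3 -m handwheel '[[-0.3,0,0,0,-0.1,-0.3,-1],[0,0,2.2,0,0,0,-1],[0,0,2.2,0,0,0,-1],[0,0,2,0,0,0,-1],[0,0,0,0,0,0,-1],[0,0,0,0,0,0,-1]]'; python3 go.py .3964 .253 .141 -106.7 1
```

```text
time: 16.85
eef_pos: [0.3967, 0.2532, 0.1424]
tool_rot: [-3.106, 0.454, -0.004]
wrist_force: [-0.1, 0.7, 0.1]
width: 1.0
grasp_force: 0.0
[-0.02, 0.03, 0.14, -0.14, -0.13, 0.06]
now [0.3967 0.2532 0.1424] t 16.85
```

```bash
python3 -m handwheel '[[0,0,0.15,-0.1,-0.1,0,-1],[0,0,0,0,0,0,1],[0,0,0,0,0,0,1],[0,0,0,0,0,0,1],[0,0,0,0,0,0,1],[0,0,0,0,0,0,1],[0,0,0,0,0,0,1],[0,0,0,0,0,0,1]]' 50; python3 go.py .3964 .253 .141 -106.7 1
```

```text
time: 17.65
eef_pos: [0.3962, 0.253, 0.1403]
tool_rot: [-3.108, 0.454, -0.0]
wrist_force: [-2.6, -0.5, 5.7]
width: 0.458
grasp_force: 50.3
[0.02, -0.0, -0.07, -0.02, -0.01, 0.06]
now [0.3962 0.253  0.1403] t 17.65
```

```bash
python3 -m handwheel '[[0,0,-0.6,0,0,0,1],[0,0,-1,0,0,0,1],[0,0,-1.5,0,0,0,1],[0,0,-2.2,0,0,0,1],[0,0,-2,0,0,0,1],[0,0,-1,0,0,0,1],[0,0,0,0,0,0,1]]' 50; python3 go.py .5005 .2585 .205 -92.7 8
```

```text
time: 18.35
eef_pos: [0.397, 0.2533, 0.2243]
tool_rot: [-3.107, 0.454, -0.004]
wrist_force: [0.3, 0.4, -1.4]
width: 0.458
grasp_force: 50.5
[1.22, -0.43, 0.25, -0.01, -0.02, -1.74]
[1.23, -0.4, 0.24, -0.01, -0.02, -1.74]
[1.25, -0.36, 0.24, -0.01, -0.02, -1.74]
[1.26, -0.32, 0.24, -0.01, -0.02, -1.74]
[1.26, -0.28, 0.24, -0.01, -0.02, -1.74]
[1.27, -0.24, 0.24, -0.01, -0.02, -1.74]
[1.28, -0.2, 0.24, -0.01, -0.02, -1.74]
[1.29, -0.16, 0.24, -0.01, -0.02, -1.74]
now [0.397  0.2533 0.2243] t 18.35
```

```bash
python3 -m handwheel '[[1.2,-0.4,0.2,0,0,-1.7,1],[1.2,-0.4,0.2,0,0,-1.7,1],[1.25,-0.4,0.2,0,0,-1.7,1],[1.25,-0.3,0.2,0,0,-1.7,1],[1.25,-0.3,0.2,0,0,-1.8,1],[1.25,-0.2,0.3,0,0,-1.8,1],[1.3,-0.2,0.3,0,0,-1.8,1],[1.3,-0.2,0.3,0,0,-1.8,1]]' 50;python3 -m handwheel '[[0,0,0,0,0,0,1],[0,0,0,0,0,0,1]]'; python3 go.py .5005 .2585 .2027 -92.67 1
```

```text
time: 19.15
eef_pos: [0.4988, 0.258, 0.202]
tool_rot: [3.14, -0.07, -0.005]
wrist_force: [0.5, 0.4, -0.8]
width: 0.461
grasp_force: 50.5
time: 19.35
eef_pos: [0.4981, 0.258, 0.2025]
tool_rot: [3.14, -0.074, -0.005]
wrist_force: [-0.3, -0.0, -1.4]
width: 0.457
grasp_force: 50.6
[0.24, -0.06, -0.02, 0.04, 0.18, -0.03]
now [0.4981 0.258  0.2025] t 19.35
```

```bash
python3 -m handwheel '[[1,0,0,0,0.2,0,1],[1.5,0,0,0,0,0,1],[1.5,0,0,0,0,0,1],[1.2,0,0,0,0,0,1],[1,0,0,0,0,0,1],[0,0,0,0,0,0,1],[0,0,0,0,0,0,1]]' 50; python3 go.py .571 .2552 .2027 -92.67 1
```

```text
time: 20.05
eef_pos: [0.5606, 0.2553, 0.2036]
tool_rot: [3.141, -0.073, 0.003]
wrist_force: [-0.2, 0.0, -1.1]
width: 0.459
grasp_force: 50.6
[1.04, -0.04, 0.09, 0.0, -0.13, 0.02]
now [0.5606 0.2553 0.2036] t 20.05
```

```bash
python3 -m handwheel '[[0.5,0,0,0,-0.1,0,1],[0.5,0,0,0,0,0,1],[0,0,0,0,0,0,1],[0,0,0.6,0,0,0,1],[0,0,0.6,0,0,0,1],[0,0,0.5,0,0,0,1],[0,0,0,0,0,0,1],[0,0,0,0,0,0,1]]' 50; python3 go.py .571 .2552 .182 -92.67 1
```

```text
time: 20.85
eef_pos: [0.5707, 0.2549, 0.1866]
tool_rot: [3.141, -0.072, 0.001]
wrist_force: [0.5, -0.1, -1.6]
width: 0.46
grasp_force: 50.6
[0.02, -0.03, 0.46, 0.01, -0.04, 0.03]
now [0.5707 0.2549 0.1866] t 20.85
```

```bash
python3 -m handwheel '[[0,0,0.4,0,0,0,1],[0,0,0,0,0,0,1],[0,0.7,0,0,0,0,1],[0,1.3,0,0,0,0,1],[0,2,0,0,0,0,1],[0,2,0,0,0,0,1],[0,2,0,0,0,0,1],[0,1,0,0,0,0,1]]' 50; python3 go.py .557 -.0423 .183 -92.67 1
```

```text
time: 21.65
eef_pos: [0.5668, 0.1626, 0.1831]
tool_rot: [3.14, -0.075, 0.002]
wrist_force: [0.7, 0.1, -0.8]
width: 0.466
grasp_force: 50.7
[0.0, 20.51, 0.02, 0.04, -0.09, -0.07]
now [0.5668 0.1626 0.1831] t 21.65
```

```bash
python3 -m handwheel '[[0,1.5,0,0,0,0,1],[0,2.5,0,0,0,0,1],[0,2.5,0,0,0,0,1],[0,2.5,0,0,0,0,1],[0,2.5,0,0,0,0,1],[0,2.5,0,0,0,0,1],[0,2,0,0,0,0,1],[0,1,0,0,0,0,1]]' 50;python3 -m handwheel '[[0,1,0,0,0,0,1],[0,0,0,0,0,0,1],[0,0,0,0,0,0,1]]' 50; python3 go.py .557 -.0423 .183 -92.67 1
```

```text
time: 22.45
eef_pos: [0.5589, -0.0068, 0.183]
tool_rot: [3.14, -0.075, 0.003]
wrist_force: [0.6, 0.1, -1.4]
width: 0.46
grasp_force: 50.8
time: 22.75
eef_pos: [0.5585, -0.0144, 0.1828]
tool_rot: [-3.14, 0.072, -0.002]
wrist_force: [0.3, 0.2, -1.6]
width: 0.463
grasp_force: 50.8
[-0.02, 2.8, -0.02, -0.03, -0.07, 0.03]
now [ 0.5585 -0.0144  0.1828] t 22.75
```

```bash
python3 -m handwheel '[[0,1,0,0,0,0,1],[0,1,0,0,0,0,1],[0,0.8,0,0,0,0,1],[0,0,0,0,0,0,1],[0,0,0,0,0,0,1]]' 50; python3 go.py .557 -.0423 .183 -92.67 1
```

```text
time: 23.25
eef_pos: [0.5572, -0.0431, 0.1828]
tool_rot: [-3.14, 0.074, -0.002]
wrist_force: [-0.0, -1.0, -1.2]
width: 0.461
grasp_force: 50.8
[-0.02, -0.08, -0.02, -0.02, -0.07, -0.02]
now [ 0.5572 -0.0431  0.1828] t 23.25
```

Centred to about 1 mm. I'll lower onto the rail, release, lift clear and back off toward the robot's left.

```bash
python3 -m handwheel '[[0,0,0.15,0,0,0,1],[0,0,0,0,0,0,1],[0,0,0,0,0,0,0],[0,0,0,0,0,0,-0.2],[0,0,0,0,0,0,-0.5],[0,0,0,0,0,0,-1],[0,0,0,0,0,0,-1],[0,0,0,0,0,0,-1]]' 20; python3 -m handwheel '[[0,0,0,0,0,0,-1],[0,0,-1,0,0,0,-1],[0,0,-2,0,0,0,-1],[0,0,-2.5,0,0,0,-1],[0,0,-2.5,0,0,0,-1],[0,0,-2,0,0,0,-1],[-1,-2,0,0,0,0,-1],[-2,-3,0,0,0,0,-1]]'; python3 -m handwheel '[[-2,-3,0,0,0,0,-1],[-2,-3,0,0,0,0,-1],[-2,-3,0,0,0,0,-1],[-2,-3,0,0,0,0,-1],[-2,-3,0,0,0,0,-1],[-2,-3,0,0,0,0,-1],[-1,-2,0,0,0,0,-1],[0,0,0,0,0,0,-1]]'
```

```text
time: 24.05
eef_pos: [0.5572, -0.0428, 0.1814]
tool_rot: [-3.141, 0.072, -0.002]
wrist_force: [-0.3, 0.4, 0.2]
width: 0.997
grasp_force: 0.0
time: 24.85
eef_pos: [0.5306, 0.0076, 0.2827]
tool_rot: [3.14, -0.076, 0.007]
wrist_force: [-0.3, 0.3, -0.2]
width: 0.999
grasp_force: 0.0
time: 25.65
eef_pos: [0.4075, 0.2165, 0.2822]
tool_rot: [-3.14, 0.067, -0.004]
wrist_force: [0.6, -0.9, -0.4]
width: 0.994
grasp_force: 0.0
```

Run:
```python
from h import *
t=snap('top');s=snap('side')
a=t['color'][110:310,220:460,::-1];b=s['color'][100:300,180:420,::-1]
cv2.imwrite('pics/fin.png',np.hstack([cv2.resize(x,(400,333),interpolation=cv2.INTER_CUBIC) for x in(a,b)]))
# tab tops: orange in a band in front of the rail, z .217
h=cv2.cvtColor(t['color'],cv2.COLOR_RGB2HSV)
M=R.from_euler('z',-2.67,degrees=True).as_matrix()[:2,:2]
for n,y in(('round',-36),('square',-200.7)):
    P=M@[591.2-34,19.6+y];print(n,'tab centre px expected',proj(t,[[P[0]/1000,P[1]/1000,.217]])[0].round(1))
    q=proj(t,[[P[0]/1000,P[1]/1000,.217]])[0].round().astype(int)
    for r in range(q[1]-4,q[1]+5):print(r,' '.join(f'{v}' for v in h[r,q[0]-13:q[0]+14,1]))
```

```text
round tab centre px expected [338.1 206.5]
203 155 135 42 2 2 2 5 6 5 5 2 3 5 4 4 4 4 4 5 5 4 1 29 98 154 158 158
204 154 143 58 3 1 5 13 12 12 13 7 3 3 3 3 3 3 3 4 3 4 1 29 99 152 155 157
205 157 152 84 23 15 28 37 36 35 36 34 28 24 20 19 19 17 11 8 9 5 9 38 103 155 158 159
206 161 159 112 47 37 76 99 101 101 101 97 87 81 77 76 77 73 62 58 56 50 51 73 124 155 159 157
207 161 158 119 60 64 130 162 165 165 167 162 156 153 152 152 153 150 140 137 134 133 131 137 149 157 157 155
208 162 158 114 65 87 162 182 184 184 184 184 185 184 183 182 183 184 182 180 180 179 179 170 160 156 155 158
209 160 156 111 62 92 166 184 184 184 186 185 185 184 186 185 186 186 183 185 183 184 182 170 157 156 155 159
210 159 157 110 62 93 169 182 186 184 184 184 183 185 185 186 185 186 185 184 184 183 182 171 160 156 156 157
211 160 158 113 64 90 164 183 183 185 185 182 183 185 183 184 183 185 184 184 183 181 175 165 158 155 157 158
square tab centre px expected [411.7 209.4]
205 5 3 3 6 4 3 1 1 2 6 6 7 11 13 13 10 10 16 26 66 135 156 159 156 156 156 158
206 8 9 7 8 9 5 2 0 2 5 5 6 9 10 8 5 3 12 23 61 134 155 158 160 155 161 155
207 14 14 14 15 19 17 13 12 14 15 15 15 16 16 14 8 7 12 22 65 140 157 154 157 159 157 157
208 19 16 19 32 47 57 55 52 51 50 50 48 47 44 40 36 33 35 48 98 158 161 156 160 158 158 155
209 26 29 40 74 110 130 134 133 130 122 121 120 119 116 112 105 101 103 117 155 175 169 160 158 156 160 161
210 35 52 95 140 169 181 181 182 177 174 174 173 173 174 173 167 164 166 172 181 182 177 164 157 157 157 160
211 45 81 159 177 182 183 183 182 183 183 184 183 186 184 184 184 182 183 183 184 183 178 164 157 157 158 163
212 54 97 171 182 185 183 182 184 184 185 183 184 184 182 182 184 183 184 185 184 182 175 165 156 159 157 161
213 55 99 173 183 185 184 185 184 185 184 184 184 185 184 183 184 183 183 183 183 182 179 166 157 157 159 161
```

View pics/fin.png

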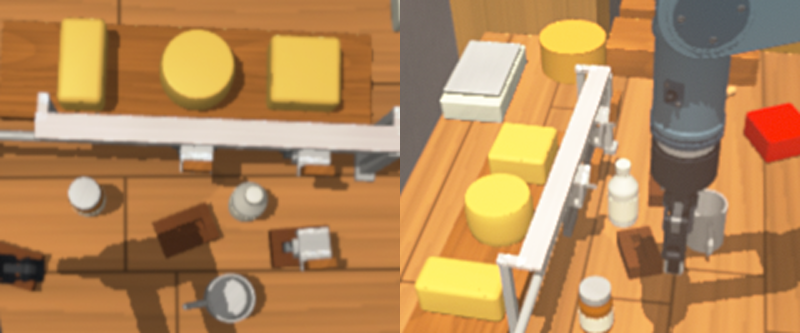

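Final picture: the round tag (195,160) hangs in front of the round cheese and the square tag (315,165) in front of the square cheese. Both are within about 2 mm along the rail. The narrow tag is still in its stand, and nothing else has moved. I'll hand it in.

```bash
python3 -c "
from bench import manip
print(manip.finish_job())"
```

```text
the job is handed in; nothing more can be done
None
```

The job is handed in: the square and round tags hang freely on the rail, each within about 2 mm of its cheese's centre by the last top view, the narrow tag is still in its stand, and it took about 26 s.

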